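# Nip up the lamp foot's wing nuts in cross order

### The arm

A 6-joint arm with a two-finger parallel gripper is mounted at the origin on the work surface. World frame = base frame: x ahead of the robot, y to its left, z up, the work surface at z = 0. Lengths are in m, angles in rad, forces in N, time in s.
With the tool pointing down it reaches from about 0.225 to 0.875 m from the base axis. Payload 3.4 kg.
Tool frame: the origin (TCP) lies at the very end of the fingers, on their centre line; the grasp point (between the pads) lies 19 mm behind it; z points along the fingers, y is the direction in which the jaws open and shut (so a half turn about z gives the same grasp; the last joint's range is limited). The gripper opens to 85 mm and grips with 20 to 120 N. Pads are 22 mm wide; open, the fingers measure 114 mm over their backs; the gripper's body (76 mm by 85 mm) begins 54 mm behind the grasp point. The pads swing forward as they close: fully open they stand 13 mm farther back than shut.
Start: joints at [1.082, 0.276, 1.505, -0, 1.361, -0.121], TCP at [0.207, 0.537, 0.231] pointing down, gripper open.
Joint ranges: [-2.89, 2.89], [-0.75, 2.08], [0.22, 2.7], [-1.18, 4.32], [0.11, 2.71], [-2.7, 2.7]. Speed limits (rad/s): [2.57, 2.57, 3.14, 3.14, 3.14, 3.14].

### API

Orientations are given as a unit quaternion [w, x, y, z].
In Python, from rig import manip, viewer, job gives the robot as it stands.
- The arm moves only by the shell command python3 -m crank 'ROWS' [OPENING] [FORCE]. ROWS is JSON, a list of rows, each a list of 6 numbers: the shift along the tool's x, y, z in m, then the turn, a rotation vector about the tool's x, y, z in degrees. In form: [[dx, dy, dz, rx, ry, rz], ...]. A call has 1 to 20 rows; each row is the pose to reach, as a shift and turn from the pose measured when the call began, along the tool's axes at that moment; what a row does not reach only later rows make up. A row lasts 1/8 s, in which the tool goes at most 62.5 mm and 10.7 degrees, less where a joint would pass 70% of its speed; a pose out of reach is approached as far as the arm can. A call with a gripper value outside its range is refused whole. OPENING is the opening, from 0 (shut) to 1 (fully open), set as the call begins (- or left out, the last holds). The fingers move at their own pace and stop on an object; FORCE is the grip in N (left out, the last holds). Time passes only in rows, so rows that repeat a pose let the fingers close. It gives the time, the measured TCP pose, the force and the opening at its end, in the units of the state.
- manip.get_state(): the state, without advancing time (a new reading comes with each control period).
- viewer.get_image(name): name is "scene" or "top" or "wrist"; returns a dict with "frame" (420x560x3 uint8, blue, green, red), "range_z" (420x560 float32, m along the optical axis (not along the pixel's ray), 0 where there is no reading), "intrinsics" (3x3 intrinsics, pixels), "world_from_camera" (4x4, takes a point from camera to world coordinates); the wrist camera has in their place "mount" (4x4, takes a point from camera to tool coordinates, whose origin is the TCP and whose axes are the flange's). Camera axes: x right, y up, looking along -z (the intrinsics and any distortion apply to the point x, -y, -z); pixel columns grow to the right and rows downward; lengths in m; the calibration is good to about 2 mm. The wrist camera is an equidistant fisheye: a pixel r from the principal point sees the ray r / f radians off the axis. A picture is of the moment at which its call begins: read the wrist's pose just before it.
- job.sign_off(): hands the job in, once; it reports no verdict.
The state is a dict: "clock": time; "qpos": joint angles; "qd": joint speeds; "effort": joint torques, N m; "position": TCP position; "ee_rot": TCP orientation; "contact_force": force on the tool from outside, world axes, zero at the start; "moment": the same for the moment, N m; "width": finger opening in m.
Only numpy, scipy, OpenCV 4.12 (cv2) and the standard library are available. Lean on these libraries where they do the work, as an engineer would, in place of code of your own. Each camera call takes 0.05 s, during which the arm holds its last target. There are 200 camera calls.

### The job

The brass lamp's round foot is being bolted to its plinth in cross order, and two opposite wing nuts are already in line with their white marks. With the blue-handled fork key, turn the red wing nut clockwise until its wings are in line with its white marks, and only then do the same to the nut straight across from it. Leave the key standing upright on that second nut, and keep the gripper itself off the nuts and the lamp foot.

Things in the scene. Friction and masses are not known exactly. Their poses are not given: they have to be found in the camera images.
- lamp_foot: Round dark steel flange, 232 mm, on a fixed wooden plinth, 256 mm wide. Origin: centre of its underside on the table; z up. Flange top 48 mm up. Four wing nuts 75 mm from the centre, axes vertical: red at +x, its opposite (brass) at -x; those at +y, -y are done and cannot turn. White marks 6 mm wide run radially either side of each nut. Centre socket 44 mm wide, 38 mm above flange.
- nut_red (a joint): Turn of the red nut, rad: 0 = wings along its white marks (lamp_foot's x axis), growing clockwise seen from above; starts at -1.0 to -0.65 (wings counter-clockwise of the marks). Hub 18 mm wide, two flat wings: 52 mm over the tips, 8 mm thick, tops 24 mm above the flange (stud 28 mm). Friction about 0.1 N m; stays where left.
- nut_far (a joint): The brass nut straight across from the red one (at -x of lamp_foot): same shape, zero, direction, starts and friction. Its wings start out of line with the marks.
- key_grip (a point): Centre of the key's blue handle: bar 60 long (x), 16 thick (y), 36 mm high (z), 83 mm above the key's foot; key upright on the table, 101 mm high, 0.3 kg. Its foot is a 48 mm square steel fork; slot along x, 24 wide, 30 mm deep. Set over a nut, slot along the wings, foot down on the flange, it has 0.3 rad free play each way, then turns the nut. Either way round fits; it stands unheld.
Not all that is in view belongs to the job. Of the things that look like the part that bears key_grip, the middle-sized one is meant.

How it is judged:
By the outcome, as a careful person would: the job done as asked, in the order asked, and still so for the second after the job is handed in, with the robot touching nothing.
It also fails if it takes over 50 s, if anything falls off the work surface, if the arm or the gripper's body presses on something with over 40 N, if the wrist force passes 120 N, or if a joint passes its speed limit or range.

## Working session

There is one attempt and no reset: what is moved stays moved. The work goes in short steps, Python scripts to look and compute and a shell command to move; the robot and the scene stay as the last step left them, time stands still between calls to the robot, and variables do not carry over. Pictures are saved under pics/ and viewed, about 8 in all and at most 12, crops included, and the job is handed in when it is done.

```bash
mkdir -p pics; ls; cat > h.py <<'E'
import numpy as np, cv2
from scipy.spatial.transform import Rotation as R
from rig import manip, viewer, job
def img(n):
    s=manip.get_state(); d=viewer.get_image(n); d['s']=s; return d
def cloud(d):
    K=d['intrinsics'];z=d['range_z'];v,u=np.mgrid[:420,:560]
    p=np.stack([(u-K[0,2])/K[0,0]*z,-(v-K[1,2])/K[1,1]*z,-z],-1)
    T=d['world_from_camera']; return p@T[:3,:3].T+T[:3,3]
def plane(d,uv,h):
    K=d['intrinsics'];T=d['world_from_camera'];uv=np.atleast_2d(uv).astype(float)
    r=np.stack([(uv[:,0]-K[0,2])/K[0,0],-(uv[:,1]-K[1,2])/K[1,1],-np.ones(len(uv))],-1)@T[:3,:3].T
    return T[:3,3]+r*((h-T[2,3])/r[:,2])[:,None]
def tool():
    s=manip.get_state();q=np.array(s['ee_rot']);return np.array(s['position']),R.from_quat(q[[1,2,3,0]]),s
E
python3 - <<'E'
from h import *
for n in('top','scene'):
    d=img(n);cv2.imwrite(f'pics/{n}.png',d['frame'] if 0 else cv2.resize(d['frame'],(784,588),interpolation=cv2.INTER_CUBIC));np.savez(f'{n}.npz',**{k:d[k] for k in d if k!='s'});print(n,d['world_from_camera'].round(3).tolist(),d['intrinsics'].tolist())
p,r,s=tool();print(s)
print(r.as_matrix())
E
```

```text
pics
top [[-0.007, 0.996, -0.087, 0.476], [-1.0, -0.007, 0.004, -0.052], [0.003, 0.087, 0.996, 0.951], [0.0, 0.0, 0.0, 1.0]] [[383.6820796134959, 0.0, 278.9174976852811], [0.0, 383.6820796134959, 210.30871891696216], [0.0, 0.0, 1.0]]
scene [[0.689, -0.551, 0.471, 0.899], [0.725, 0.515, -0.458, -0.384], [0.01, 0.657, 0.754, 0.633], [0.0, 0.0, 0.0, 1.0]] [[439.65786455615967, 0.0, 276.05919229650766], [0.0, 439.65786455615967, 203.8818303965739], [0.0, 0.0, 1.0]]
{'clock': 0.1, 'qpos': array([ 1.08198963e+00,  2.76553958e-01,  1.50599466e+00, -1.43461271e-05,
        1.36071358e+00, -1.20996782e-01]), 'qd': array([ 0.00061683, -0.0036914 , -0.00418041, -0.00225335,  0.00109368,
        0.0010005 ]), 'effort': array([ 5.47791697e-04, -4.17701554e+01, -2.46403724e+01, -4.33972109e-04,
        5.92457101e-03, -9.55575459e-07]), 'position': array([0.20654118, 0.53612325, 0.23051829]), 'ee_rot': array([-2.43907139e-04,  1.82868527e-01,  9.83137023e-01, -7.98373818e-04]), 'contact_force': array([ 0.68900683, -0.08565592,  0.69487624]), 'moment': array([-0.02309324,  0.02926854, -0.02813576]), 'width': 0.0853789108645881}
[[-9.33118085e-01  3.59569248e-01 -7.71583164e-04]
 [ 3.59570027e-01  9.33116929e-01 -1.48061584e-03]
 [ 1.87593388e-04 -1.65902759e-03 -9.99998606e-01]]
```

View pics/top.png

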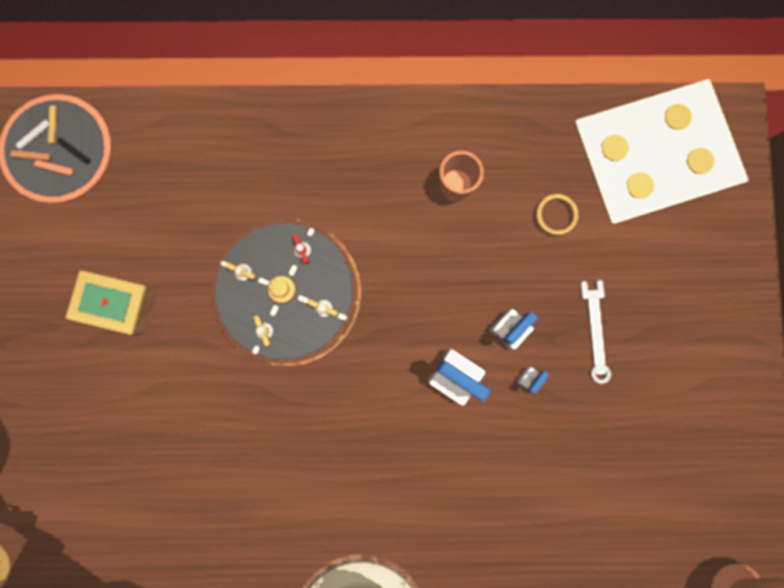

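View pics/scene.png

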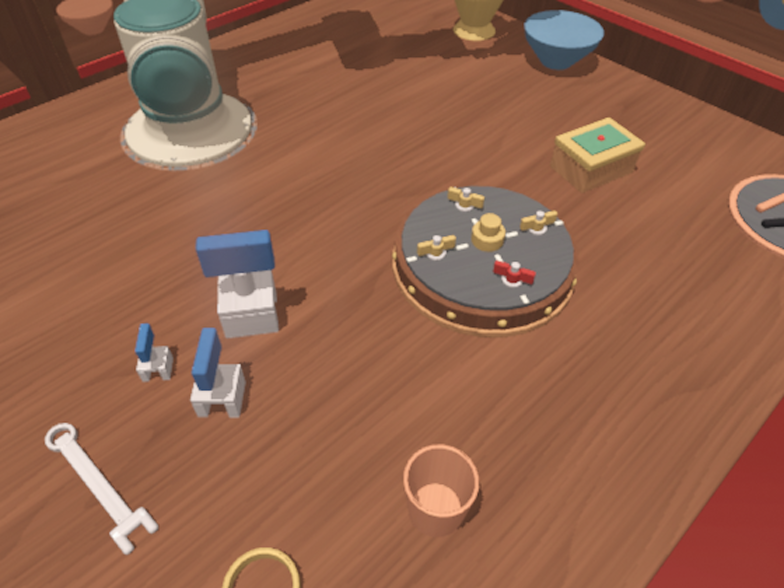

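Top view: the flange centre is at about (285,292), the red nut at (302,249) and the opposite brass nut at (264,330). The middle-sized key is at (515,328). The larger key at (460,378) and the smaller one at (532,380) are decoys.

```bash
cat > m.py <<'E'
from h import *
def pca(q):
    c=q.mean(0);w,v=np.linalg.eigh(np.cov((q-c).T));a=np.degrees(np.arctan2(v[1,1],v[0,1]))%180;e=(q-c)@v
    return c.round(4),round(a,1),np.ptp(np.percentile(e,[1,99],axis=0),axis=0).round(4),len(q)
def blue(d):
    C=cloud(d);hsv=cv2.cvtColor(d['frame'],cv2.COLOR_BGR2HSV)
    m=cv2.inRange(hsv,(98,120,60),(125,255,255));n,l,st,ce=cv2.connectedComponentsWithStats(m)
    for i in range(1,n):
        if st[i,4]<30: continue
        q=C[l==i]; t=np.percentile(q[:,2],90); k=abs(q[:,2]-t)<.006
        print('blue',ce[i].round(),'ztop',t.round(4),pca(q[k][:,:2]))
        mm=((l==i)&(abs(C[...,2]-t)<.006)).astype(np.uint8)
        c,_=cv2.findContours(mm,0,1); c=max(c,key=len)[:,0]; P=plane(d,c,t)[:,:2]
        print('   rect',cv2.minAreaRect((P*1000).astype(np.float32)))
def foot(d):
    C=cloud(d);hsv=cv2.cvtColor(d['frame'],cv2.COLOR_BGR2HSV)
    z=C[...,2]
    dark=(hsv[...,1]<70)&(hsv[...,2]<110)&(abs(z-.048)<.008)&(np.hypot(C[...,0]-.55,C[...,1]-.06)<.3)
    n,l,st,ce=cv2.connectedComponentsWithStats(dark.astype(np.uint8)); i=1+np.argmax(st[1:,4])
    c,_=cv2.findContours((l==i).astype(np.uint8),0,1);c=max(c,key=len)[:,0]
    P=plane(d,cv2.convexHull(c)[:,0],.048)[:,:2]
    (cx,cy),(a,b),_=cv2.fitEllipse((P*1000).astype(np.float32)); print('flange',cx,cy,a,b,'z',np.median(z[l==i]))
    O=np.array([cx,cy])/1000
    r=np.hypot(C[...,0]-O[0],C[...,1]-O[1])
    rm=((hsv[...,0]<8)|(hsv[...,0]>172))&(hsv[...,1]>150)&(r<.115)&(z>.055)
    wm=(hsv[...,1]<80)&(hsv[...,2]>150)&(r<.118)&(z<.056)
    bm=(hsv[...,0]>14)&(hsv[...,0]<30)&(hsv[...,1]>90)&(r<.112)&(r>.03)&(z>.055)
    out={}
    for nm,m in(('red',rm),('brass',bm),('white',wm)):
        n,l,st,ce=cv2.connectedComponentsWithStats(m.astype(np.uint8),connectivity=8)
        for i in range(1,n):
            if st[i,4]<8: continue
            v,u=np.nonzero(l==i);h=.048 if nm=='white' else .072
            P=plane(d,np.c_[u,v],h)[:,:2];x=pca(P)
            dl=x[0]-O;print(nm,x,'polar',np.hypot(*dl).round(4),np.degrees(np.arctan2(dl[1],dl[0])).round(1),'z',np.median(z[l==i]).round(4))
    return O
if __name__=='__main__':
    for n in('top','scene'):
        d=dict(np.load(n+'.npz'));print('==',n);blue(d);foot(d)
E
python3 m.py
```

```text
== top
blue [372. 234.] ztop 0.1033 (array([ 0.4971, -0.2602]), np.float64(134.8), array([0.0138, 0.0565]), 157)
   rect ((496.2283020019531, -258.93731689453125), (13.917278289794922, 58.34465408325195), 43.95111846923828)
blue [331. 272.] ztop 0.1427 (array([ 0.4169, -0.163 ]), np.float64(56.7), array([0.0167, 0.0791]), 313)
   rect ((417.96514892578125, -162.16294860839844), (81.05127716064453, 17.88288116455078), 55.983577728271484)
blue [384. 273.] ztop 0.0699 (array([ 0.4092, -0.2943]), np.float64(142.3), array([0.0099, 0.0353]), 74)
   rect ((409.54730224609375, -293.9737548828125), (10.419304847717285, 36.1270866394043), 52.8669548034668)
flange 647.7198486328125 113.0816650390625 3.440836191177368 15.41012191772461 z 0.048412236466058634
red (array([0.6471, 0.1013]), np.float64(14.3), array([0.0071, 0.0143]), 20) polar 0.0118 -93.0 z 0.0726
red (array([0.6169, 0.0881]), np.float64(15.3), array([0.0079, 0.0202]), 26) polar 0.0397 -141.0 z 0.072
brass (array([0.6012, 0.2088]), np.float64(57.9), array([0.0073, 0.0144]), 21) polar 0.1064 115.9 z 0.0723
brass (array([0.5883, 0.18
[... 2924 characters left out ...]
, array([0.0095, 0.0178]), 34) polar 0.0439 81.6 z 0.0484
white (array([0.5511, 0.093 ]), np.float64(71.1), array([0.009, 0.018]), 34) polar 0.0335 -134.8 z 0.0482
white (array([0.5406, 0.0557]), np.float64(66.9), array([0.0138, 0.0249]), 48) polar 0.0699 -119.2 z 0.0498
white (array([0.5968, 0.1132]), np.float64(167.9), array([0.0089, 0.014 ]), 22) polar 0.0224 -9.1 z 0.0478
white (array([0.521 , 0.0276]), np.float64(58.9), array([0.0087, 0.0135]), 28) polar 0.1041 -121.1 z 0.0478
white (array([0.636 , 0.0897]), np.float64(20.0), array([0.013 , 0.0254]), 53) polar 0.067 -23.8 z 0.0502
white (array([0.6649, 0.0815]), np.float64(150.1), array([0.0083, 0.0141]), 33) polar 0.0969 -21.3 z 0.0472
```

```bash
cat > go.py <<'E'
import sys
from h import *
def go(x,y,z,yaw):
    p,r,s=tool();a=np.radians(yaw)
    T=R.from_matrix(np.array([[np.cos(a),np.sin(a),0],[np.sin(a),-np.cos(a),0],[0,0,-1]]))
    print('row',[*(r.inv().apply(np.array([x,y,z])-p)).round(4),*np.degrees((r.inv()*T).as_rotvec()).round(1)],'clk',round(s['clock'],2),'F',np.round(s['contact_force'],1),'w',round(s['width'],4),'pos',p.round(4),'yaw',np.degrees(np.arctan2(*r.as_matrix()[[1,0],0])).round(1))
if __name__=='__main__': go(*map(float,sys.argv[1:]))
E
python3 go.py .4965 -.2595 .2 134.3
```

```text
row [np.float64(-0.5567), np.float64(-0.6381), np.float64(0.0315), np.float64(-0.1), np.float64(0.0), np.float64(24.6)] clk 0.1 F [ 0.7 -0.1  0.7] w 0.0854 pos [0.2065 0.5361 0.2305] yaw 158.9
```

```bash
R='[-0.557,-0.638,0.0315,-0.1,0,24.6]'; python3 -m crank '[[-0.557,-0.638,0.0315,-0.1,0,24.6],[-0.557,-0.638,0.0315,-0.1,0,24.6],[-0.557,-0.638,0.0315,-0.1,0,24.6],[-0.557,-0.638,0.0315,-0.1,0,24.6],[-0.557,-0.638,0.0315,-0.1,0,24.6],[-0.557,-0.638,0.0315,-0.1,0,24.6],[-0.557,-0.638,0.0315,-0.1,0,24.6],[-0.557,-0.638,0.0315,-0.1,0,24.6],[-0.557,-0.638,0.0315,-0.1,0,24.6],[-0.557,-0.638,0.0315,-0.1,0,24.6],[-0.557,-0.638,0.0315,-0.1,0,24.6],[-0.557,-0.638,0.0315,-0.1,0,24.6],[-0.557,-0.638,0.0315,-0.1,0,24.6],[-0.557,-0.638,0.0315,-0.1,0,24.6],[-0.557,-0.638,0.0315,-0.1,0,24.6],[-0.557,-0.638,0.0315,-0.1,0,24.6],[-0.557,-0.638,0.0315,-0.1,0,24.6],[-0.557,-0.638,0.0315,-0.1,0,24.6]]' 1 40
python3 - <<'E'
from h import *
d=img('wrist');p,r,s=tool();cv2.imwrite('pics/w1.png',d['frame']);print(d['mount'].round(3).tolist(),d['intrinsics'].tolist(),[k for k in d])
d=img('top');np.savez('top2.npz',**{k:d[k] for k in d if k!='s'})
E
python3 go.py .4965 -.2595 .2 134.3
```

```text
clock: 2.35
position: [0.4967, -0.2584, 0.2004]
ee_rot: [0.0, 0.388, 0.922, 0.0]
contact_force: [0.0, -0.6, -0.3]
width: 0.0855
[[0.001, 0.955, 0.298, 0.077], [1.0, -0.001, 0.001, 0.001], [0.001, 0.298, -0.955, -0.144], [0.0, 0.0, 0.0, 1.0]] [[325.19226210127806, 0.0, 278.86380874912146], [0.0, 325.19226210127806, 210.50793600991136], [0.0, 0.0, 1.0]] ['frame', 'range_z', 'intrinsics', 'mount', 's']
row [np.float64(-0.0003), np.float64(-0.0007), np.float64(0.0003), np.float64(0.0), np.float64(0.0), np.float64(0.1)] clk 2.45 F [-0.1 -0.3  0.1] w 0.0854 pos [ 0.4968 -0.2588  0.2003] yaw 134.4
```

View pics/w1.png

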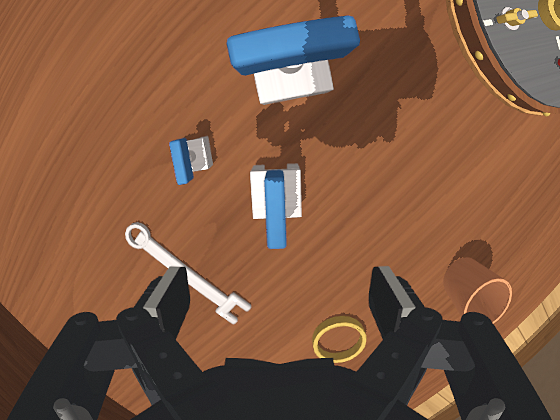

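The wrist picture shows the middle key's handle upright between the jaws, at about (276,210), which is within 2 mm of centre. Going down to grip.

```bash
python3 -m crank '[[0,-0.001,0.06,0,0,0],[0,-0.001,0.1,0,0,0],[0,-0.001,0.136,0,0,0],[0,-0.001,0.136,0,0,0]]' 0.6 60
python3 -m crank '[[0,0,0,0,0,0],[0,0,0,0,0,0],[0,0,0,0,0,0],[0,0,0,0,0,0],[0,0,0,0,0,0]]' 0 60
python3 go.py .4965 -.2595 .2 134.3
```

```text
clock: 2.95
position: [0.4942, -0.2579, 0.0621]
ee_rot: [-0.003, 0.387, 0.922, 0.001]
contact_force: [-0.8, 0.3, 0.6]
width: 0.0511
clock: 3.58
position: [0.495, -0.2586, 0.0635]
ee_rot: [-0.001, 0.387, 0.922, 0.0]
contact_force: [-0.2, -0.0, 6.6]
width: 0.0154
row [np.float64(-0.0013), np.float64(0.0003), np.float64(-0.1365), np.float64(-0.0), np.float64(-0.2), np.float64(0.1)] clk 3.58 F [-0.2 -0.   6.6] w 0.0154 pos [ 0.495  -0.2586  0.0635] yaw 134.4
```

```bash
python3 - <<'E'
from m import *
d=dict(np.load('top2.npz'));foot(d)
x0,x1,y0,y1=150,265,150,265
cv2.imwrite('pics/c1.png',cv2.resize(d['frame'][y0:y1,x0:x1],(690,690)[:2],interpolation=cv2.INTER_CUBIC)[:600])
E
```

```text
flange 612.7551879882812 97.35272216796875 4.491434097290039 10.187002182006836 z 0.05022268347367215
red (array([0.6469, 0.1012]), np.float64(18.2), array([0.0078, 0.0143]), 20) polar 0.0344 6.4 z 0.0729
red (array([0.6169, 0.0881]), np.float64(15.3), array([0.0079, 0.0202]), 26) polar 0.0101 -65.9 z 0.0721
brass (array([0.5999, 0.2054]), np.float64(27.6), array([0.006 , 0.0081]), 10) polar 0.1088 96.8 z 0.0721
brass (array([0.5883, 0.1814]), np.float64(71.6), array([0.0136, 0.0313]), 45) polar 0.0875 106.2 z 0.0706
brass (array([0.5625, 0.1247]), np.float64(70.7), array([0.0401, 0.0418]), 290) polar 0.0572 151.4 z 0.07
brass (array([0.5389, 0.0728]), np.float64(66.3), array([0.0074, 0.0156]), 25) polar 0.0778 -161.6 z 0.0715
brass (array([0.5258, 0.044 ]), np.float64(70.2), array([0.01  , 0.0217]), 32) polar 0.102 -148.5 z 0.0717
white (array([0.6639, 0.0812]), np.float64(151.5), array([0.0108, 0.0145]), 30) polar 0.0536 -17.5 z 0.0482
white (array([0.6361, 0.0868]), np.float64(20.1), array([0.0112, 0.0262]), 40) polar 0.0256 -24.3 z 0.0496
white (array([0.6267, 0.105 ]), np.float6
[... 331 characters left out ...]
ay([0.0081, 0.0241]), 24) polar 0.1043 105.1 z 0.0504
white (array([0.5797, 0.1599]), np.float64(72.1), array([0.0109, 0.0197]), 41) polar 0.0707 117.9 z 0.049
white (array([0.5494, 0.0933]), np.float64(73.4), array([0.0114, 0.02  ]), 39) polar 0.0635 -176.3 z 0.0487
white (array([0.5415, 0.0534]), np.float64(62.1), array([0.0108, 0.0291]), 39) polar 0.0837 -148.3 z 0.0501
white (array([0.5299, 0.1414]), np.float64(157.3), array([0.0116, 0.0189]), 40) polar 0.0938 152.0 z 0.0482
white (array([0.523 , 0.0604]), np.float64(62.8), array([0.009 , 0.0239]), 24) polar 0.0971 -157.6 z 0.0507
white (array([0.5213, 0.0299]), np.float64(120.1), array([0.0083, 0.0131]), 20) polar 0.1136 -143.6 z 0.0487
```

View pics/c1.png

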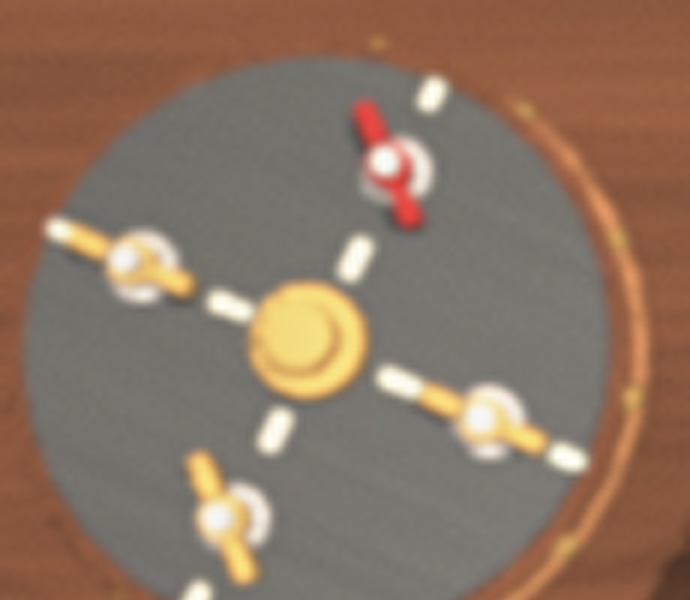

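```bash
python3 - <<'E'
from h import *
d=dict(np.load('top2.npz'))
for n,c in(('red',(385,163)),('far',(219,518)),('py',(127,260)),('my',(485,420))):
    print(n,plane(d,np.array(c)/6+150-.4,.076).round(4))
E
python3 -m crank '[[0,0,-0.03,0,0,0],[0,0,-0.08,0,0,0],[0,0,-0.13,0,0,0],[0,0,-0.13,0,0,0]]'
python3 go.py .6313 .0951 .19 203.6
```

```text
red [[0.6312 0.0946 0.076 ]]
far [[0.4955 0.1564 0.076 ]]
py [[0.5943 0.193  0.076 ]]
my [[0.532  0.0558 0.076 ]]
clock: 4.08
position: [0.4975, -0.2601, 0.1975]
ee_rot: [0.003, 0.387, 0.922, -0.0]
contact_force: [0.7, 0.0, -3.5]
width: 0.0153
row [np.float64(0.1602), np.float64(0.3441), np.float64(0.0071), np.float64(-0.1), np.float64(0.3), np.float64(-69.2)] clk 4.08 F [ 0.7  0.  -3.5] w 0.0153 pos [ 0.4975 -0.2601  0.1975] yaw 134.4
```

```bash
python3 -m crank '[[0.16,0.343,0.007,0,0.3,-69.2],[0.16,0.343,0.007,0,0.3,-69.2],[0.16,0.343,0.007,0,0.3,-69.2],[0.16,0.343,0.007,0,0.3,-69.2],[0.16,0.343,0.007,0,0.3,-69.2],[0.16,0.343,0.007,0,0.3,-69.2],[0.16,0.343,0.007,0,0.3,-69.2],[0.16,0.343,0.007,0,0.3,-69.2],[0.16,0.343,0.007,0,0.3,-69.2],[0.16,0.343,0.007,0,0.3,-69.2]]'
python3 - <<'E'
from h import *
d=img('wrist');cv2.imwrite('pics/w2.png',d['frame']);np.savez('w2.npz',frame=d['frame'],mount=d['mount'],K=d['intrinsics'],z=d['range_z'])
E
python3 go.py .6306 .0944 .14 203.6
```

```text
clock: 5.32
position: [0.6302, 0.0931, 0.1897]
ee_rot: [-0.001, -0.203, 0.979, -0.001]
contact_force: [-0.2, 0.2, -3.4]
width: 0.0154
row [np.float64(-0.0007), np.float64(0.0012), np.float64(0.0499), np.float64(-0.1), np.float64(-0.1), np.float64(-0.1)] clk 5.38 F [ 0.7  0.3 -3. ] w 0.0153 pos [0.6304 0.0931 0.1899] yaw -156.5
```

View pics/w2.png

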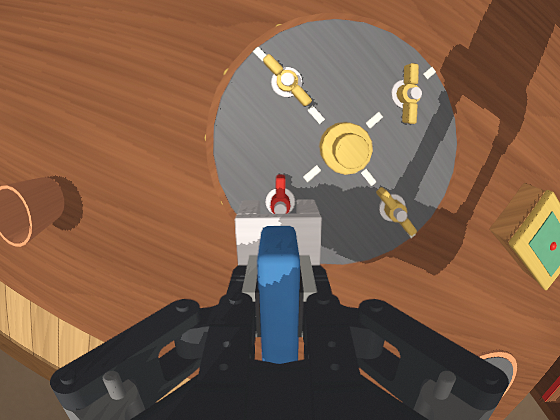

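The wrist picture shows the red stud at (280,208) with its visible wing running straight up, along the slot. The far nut's stud is at (414,94). Next I cast these points for a second estimate.

```bash
cat >> h.py <<'E'
def wplane(K,M,uv,h):
    p,r,s=tool();o=[]
    for u,v in uv:
        a,b=u-K[0,2],v-K[1,2];th=np.hypot(a,b)/K[0,0];ph=np.arctan2(b,a)
        c=np.array([np.sin(th)*np.cos(ph),-np.sin(th)*np.sin(ph),-np.cos(th)])
        q=r.apply(M[:3,:3]@c);e=p+r.apply(M[:3,3]);o.append(e+q*(h-e[2])/q[2])
    return np.array(o)
E
python3 - <<'E'
from h import *
d=np.load('w2.npz');K,M=d['K'],d['mount']
f=lambda uv,h:wplane(K,M,uv,h)[:,:2].round(4)
P=f([(280,208),(414,94),(289,77),(400,215)],.076);print('studs',P,'c',(P[0]+P[1])/2,(P[2]+P[3])/2)
m=f([(313,173),(374,120),(431,72),(317,116),(369,177)],.048);print('marks',m)
ang=lambda a,b:np.degrees(np.arctan2(*(a-b)[::-1])).round(1)
print('axis',ang(m[0],m[1]),ang(P[0],P[1]),ang(m[3],m[4]),ang(P[2],P[3]),np.hypot(*(P[0]-P[1])))
w=f([(412,66),(410,122),(280,176)],.072);print('far wing',ang(w[0],w[1]),'red wing',ang(w[2],P[0]))
E
```

```text
studs [[0.6316 0.0958]
 [0.4978 0.1575]
 [0.5316 0.0597]
 [0.5955 0.1943]] c [0.5647  0.12665] [0.56355 0.127  ]
marks [[0.5976 0.1131]
 [0.5307 0.1431]
 [0.4631 0.1744]
 [0.5499 0.0952]
 [0.5795 0.162 ]]
axis -24.2 -24.8 -113.9 -115.4 0.14734086330682336
far wing -157.3 red wing -156.3
```

```bash
python3 -m crank '[[0,0.0013,0.03,0,0,0],[0,0.0013,0.05,0,0,0],[0,0.0013,0.06,0,0,0],[0,0.0013,0.067,0,0,0],[0,0.0013,0.073,0,0,0],[0,0.0013,0.077,0,0,0],[0,0.0013,0.077,0,0,0]]'
python3 go.py .6306 .0944 .1115 203.6
```

```text
clock: 6.25
position: [0.6298, 0.0942, 0.1129]
ee_rot: [-0.0, -0.204, 0.979, -0.001]
contact_force: [1.2, -0.5, -3.7]
width: 0.0156
row [np.float64(-0.0008), np.float64(-0.0001), np.float64(0.0014), np.float64(-0.1), np.float64(-0.1), np.float64(-0.1)] clk 6.25 F [ 1.2 -0.5 -3.7] w 0.0156 pos [0.6298 0.0942 0.1129] yaw -156.5
```

```bash
python3 -m crank '[[0,0,0.001,0,0,8],[0,0.001,0.001,0,0,16],[-0.0005,0.001,0.001,0,0,24],[-0.0005,0.0015,0.001,0,0,32],[-0.0005,0.002,0.001,0,0,40],[-0.001,0.002,0.001,0,0,48],[-0.001,0.0025,0.001,0,0,56],[-0.0013,0.0025,0.001,0,0,61],[-0.0013,0.0025,0.001,0,0,61],[-0.0013,0.0025,0.001,0,0,61]]'
cat > look.py <<'E'
import sys
from h import *
n=sys.argv[1];d=img('wrist')
np.savez(n+'.npz',frame=d['frame'],mount=d['mount'],K=d['intrinsics'])
cv2.imwrite(f'pics/{n}.png',cv2.resize(d['frame'][100:300,170:400],None,fx=3,fy=3,interpolation=cv2.INTER_CUBIC) if len(sys.argv)<3 else d['frame'])
E
python3 look.py w3
python3 go.py .6301 .0969 .1115 138.6
```

```text
clock: 7.5
position: [0.6304, 0.0972, 0.1123]
ee_rot: [0.001, 0.321, 0.947, -0.001]
contact_force: [0.8, -0.0, -3.4]
width: 0.0154
row [np.float64(0.0001), np.float64(-0.0003), np.float64(0.0007), np.float64(-0.1), np.float64(0.1), np.float64(3.9)] clk 7.55 F [ 1.3  0.6 -3.8] w 0.0153 pos [0.6304 0.0971 0.1122] yaw 142.5
```

View pics/w3.png

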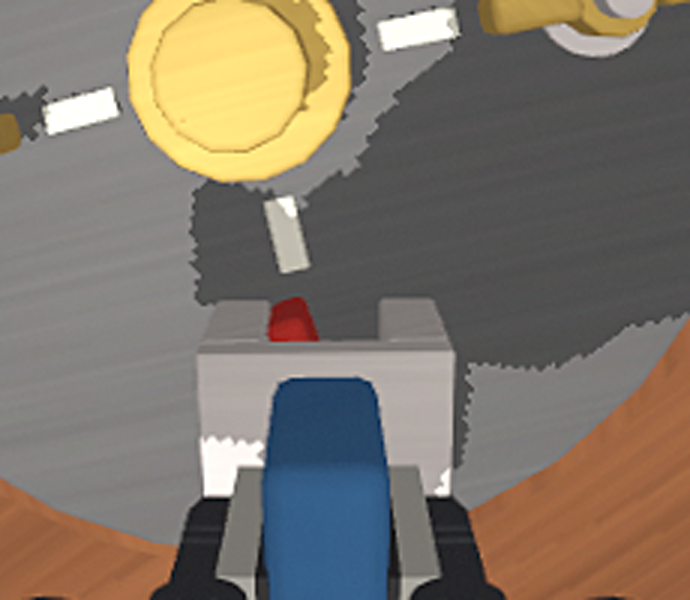

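The wing tip at crop (291,302) is pressed against the left wall of the slot and almost in line with the mark at (287,235). I'll cast the tip and the mark to get the remaining angle.

```bash
cat > tip.py <<'E'
from h import *
import sys
d=np.load(sys.argv[1]+'.npz');K,M=d['K'],d['mount'];z=lambda a:[(x/3+170-.3,y/3+100-.3) for x,y in a]
hsv=cv2.cvtColor(d['frame'],cv2.COLOR_BGR2HSV)
a=wplane(K,M,z(eval(sys.argv[2])),.072)[:,:2];m=wplane(K,M,z(eval(sys.argv[3])),.048)[:,:2]
c=np.array(eval(sys.argv[4]));an=lambda v:np.degrees(np.arctan2(v[...,1],v[...,0])).round(1)
t=a.mean(0)-c;print('tips',a.round(4),'r',np.hypot(*t).round(4),'wing',an(t),'mark centre dir',m.mean(0).round(4),an(m.mean(0)-c))
E
python3 tip.py w3 '[(275,303),(306,299)]' '[(265,200),(294,196),(310,267),(283,273)]' '(.6318,.0956)'
```

```text
tips [[0.6043 0.1052]
 [0.6073 0.1105]] r 0.0288 wing 154.7 mark centre dir [0.5983 0.1119] 154.1
```

```bash
python3 -m crank '[[0,0,0,0,0,-7],[0,0,0,0,0,-13],[0,0,0,0,0,-13],[0,0,-0.03,0,0,-13],[0,0,-0.05,0,0,-13],[-0.03,0,-0.06,0,0,-13],[-0.05,0,-0.06,0,0,-13],[-0.05,0,-0.06,0,0,-13],[-0.05,0,-0.06,0,0,-13]]'
python3 look.py w4
python3 go.py .6301 .0969 .1115 155.5
```

```text
clock: 8.68
position: [0.6687, 0.0672, 0.171]
ee_rot: [-0.001, 0.212, 0.977, -0.001]
contact_force: [0.7, 0.8, -3.2]
width: 0.0154
row [np.float64(0.0473), np.float64(0.0111), np.float64(0.0598), np.float64(-0.1), np.float64(-0.1), np.float64(0.0)] clk 8.72 F [-0.7 -0.1 -3.7] w 0.0155 pos [0.6687 0.0673 0.1712] yaw 155.5
```

View pics/w4.png

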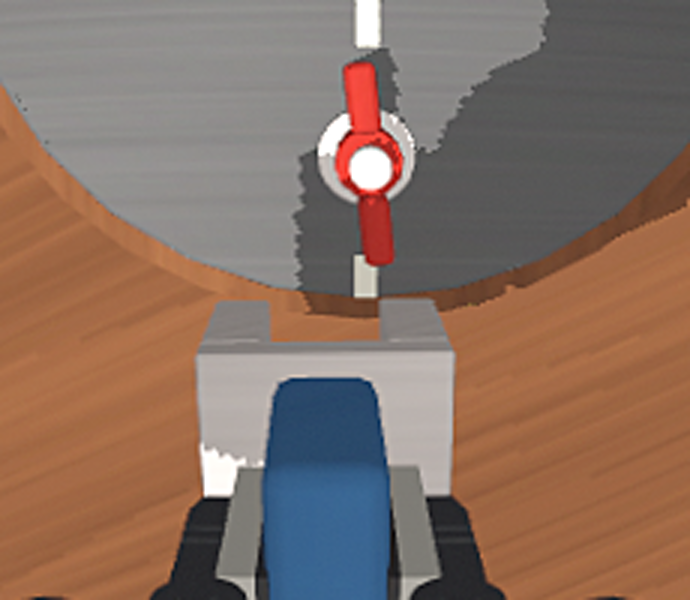

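```bash
python3 - <<'E'
from h import *
d=np.load('w4.npz');K,M=d['K'],d['mount'];z=lambda a:[(x/3+170-.3,y/3+100-.3) for x,y in a]
m=wplane(K,M,z([(368,22),(366,277)]),.048)[:,:2];w=wplane(K,M,z([(359,65),(379,263)]),.072)[:,:2];s=wplane(K,M,z([(371,168)]),.076)[0,:2]
an=lambda v:np.degrees(np.arctan2(v[1],v[0])).round(1)
print('mark',an(m[0]-m[1]),'wing',an(w[0]-w[1]),np.hypot(*(w[0]-w[1])),'mid',w.mean(0),'stud',s, 'markline',m)
f=d['frame'][100:300,170:400];h=cv2.cvtColor(f,cv2.COLOR_BGR2HSV)
k=((h[...,0]<8)|(h[...,0]>172))&(h[...,1]>180);v,u=np.nonzero(k);P=wplane(K,M,np.c_[u+170,v+100],.072)[:,:2]
c=P.mean(0);e,V=np.linalg.eigh(np.cov((P-c).T));print('pca',an(V[:,1]),c,len(u))
E
```

```text
mark 155.5 wing 161.7 0.05057905667433377 mid [0.63245714 0.096166  ] stud [0.63269392 0.09633807] markline [[0.59956286 0.11150473]
 [0.66429231 0.0820669 ]]
pca 162.0 [0.63118861 0.09648365] 630
```

```bash
python3 go.py .6309 .0968 .113 158.5
```

```text
row [np.float64(0.0465), np.float64(0.0113), np.float64(0.0583), np.float64(-0.1), np.float64(-0.1), np.float64(-3.0)] clk 8.72 F [-0.7 -0.1 -3.7] w 0.0155 pos [0.6687 0.0673 0.1712] yaw 155.5
```

```bash
python3 -m crank '[[0.0465,0.0113,0,0,0,-3],[0.0465,0.0113,0,0,0,-3],[0.0465,0.0113,0.02,0,0,-3],[0.0465,0.0113,0.035,0,0,-3],[0.0465,0.0113,0.047,0,0,-3],[0.0465,0.0113,0.055,0,0,-3],[0.0465,0.0113,0.059,0,0,-3],[0.0465,0.0115,0.059,0,0,5],[0.0465,0.0115,0.059,0,0,12],[0.0465,0.0115,0.059,0,0,16],[0.0465,0.0115,0.059,0,0,19.3],[0.0465,0.0115,0.059,0,0,19.3],[0.0465,0.0115,0.059,0,0,19.3]]'
python3 go.py .6309 .0968 .1125 155.5
```

```text
clock: 10.35
position: [0.6313, 0.0967, 0.1126]
ee_rot: [-0.0, 0.372, 0.928, -0.001]
contact_force: [-0.7, -1.4, -2.2]
width: 0.0157
row [np.float64(0.0004), np.float64(-0.0002), np.float64(0.0001), np.float64(-0.1), np.float64(-0.0), np.float64(-19.2)] clk 10.35 F [-0.7 -1.4 -2.2] w 0.0157 pos [0.6313 0.0967 0.1126] yaw 136.3
```

Back off, lift and check again.

```bash
python3 -m crank '[[0,0,0,0,0,-8],[0,0,0,0,0,-16],[0,0,0,0,0,-19.3],[0,0,0,0,0,-19.3],[0,0,-0.03,0,0,-19.3],[0,0,-0.06,0,0,-19.3],[-0.025,-0.008,-0.06,0,0,-19.3],[-0.048,-0.018,-0.06,0,0,-19.3],[-0.048,-0.018,-0.06,0,0,-19.3],[-0.048,-0.018,-0.06,0,0,-19.3]]'
python3 look.py w5
python3 - <<'E'
from h import *
d=np.load('w5.npz');K,M=d['K'],d['mount']
an=lambda v:np.degrees(np.arctan2(v[1],v[0])).round(1)
f=d['frame'][100:300,170:400];h=cv2.cvtColor(f,cv2.COLOR_BGR2HSV)
k=((h[...,0]<8)|(h[...,0]>172))&(h[...,1]>180);v,u=np.nonzero(k);P=wplane(K,M,np.c_[u+170,v+100],.072)[:,:2]
c=P.mean(0);e,V=np.linalg.eigh(np.cov((P-c).T));print('pca',an(V[:,1]),c,len(u))
E
python3 go.py .6309 .0968 .1125 155.5
```

```text
clock: 11.6
position: [0.653, 0.05, 0.1711]
ee_rot: [-0.002, 0.212, 0.977, -0.001]
contact_force: [-0.4, -0.2, -3.5]
width: 0.0155
pca 155.8 [0.63037656 0.09582752] 708
row [np.float64(0.0392), np.float64(0.0333), np.float64(0.059), np.float64(-0.2), np.float64(-0.2), np.float64(0.0)] clk 11.65 F [ 0.6 -0.7 -4. ] w 0.0154 pos [0.653  0.0504 0.1714] yaw 155.5
```

View pics/w5.png

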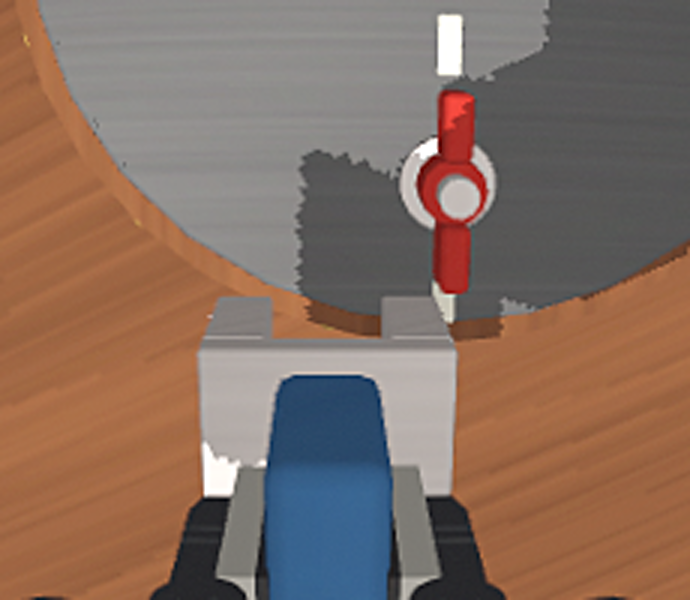

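Red is aligned, with its wings at 155.8° against marks at 155.5°. Now on to the far nut, hovering behind it first so I can measure it.

```bash
python3 go.py .541 .1744 .175 200
```

```text
row [np.float64(0.1534), np.float64(0.0665), np.float64(-0.0033), np.float64(-0.1), np.float64(-0.2), np.float64(-44.5)] clk 11.65 F [ 0.6 -0.7 -4. ] w 0.0154 pos [0.653  0.0504 0.1714] yaw 155.5
```

```bash
python3 -m crank '[[0.02,0.01,-0.015,0,-0.2,-8],[0.153,0.0665,-0.015,0,-0.2,-44.5],[0.153,0.0665,-0.015,0,-0.2,-44.5],[0.153,0.0665,-0.015,0,-0.2,-44.5],[0.153,0.0665,-0.0035,0,-0.2,-44.5],[0.153,0.0665,-0.0035,0,-0.2,-44.5],[0.153,0.0665,-0.0035,0,-0.2,-44.5],[0.153,0.0665,-0.0035,0,-0.2,-44.5]]'
python3 look.py w6
python3 - <<'E'
from h import *
d=np.load('w6.npz');K,M=d['K'],d['mount']
an=lambda v:np.degrees(np.arctan2(v[1],v[0])).round(1)
f=d['frame'][100:300,170:400];h=cv2.cvtColor(f,cv2.COLOR_BGR2HSV)
k=((h[...,0]>15)&(h[...,0]<32))&(h[...,1]>130)
n,l,st,ce=cv2.connectedComponentsWithStats(k.astype(np.uint8))
for i in range(1,n):
    if st[i,4]<60: continue
    v,u=np.nonzero(l==i);P=wplane(K,M,np.c_[u+170,v+100],.072)[:,:2]
    c=P.mean(0);e,V=np.linalg.eigh(np.cov((P-c).T));print('pca',ce[i]*3,an(V[:,1])%180,c.round(4),len(u))
E
python3 go.py .496 .158 .1125 200
```

```text
clock: 12.65
position: [0.5418, 0.1741, 0.1755]
ee_rot: [-0.0, -0.173, 0.985, -0.001]
contact_force: [0.1, 0.5, -3.6]
width: 0.0155
pca [327.02330097 147.60582524] 21.900000000000006 [0.4966 0.1589] 515
pca [  6.5 203.1] 18.30000000000001 [0.5379 0.0834] 60
pca [135.5470852  333.30343797] 172.8 [0.5606 0.1274] 2007
row [np.float64(0.0484), np.float64(0.0006), np.float64(0.063), np.float64(-0.1), np.float64(-0.0), np.float64(-0.0)] clk 12.7 F [ 0.1  0.2 -2.8] w 0.0152 pos [0.5418 0.1741 0.1755] yaw -160.0
```

View pics/w6.png

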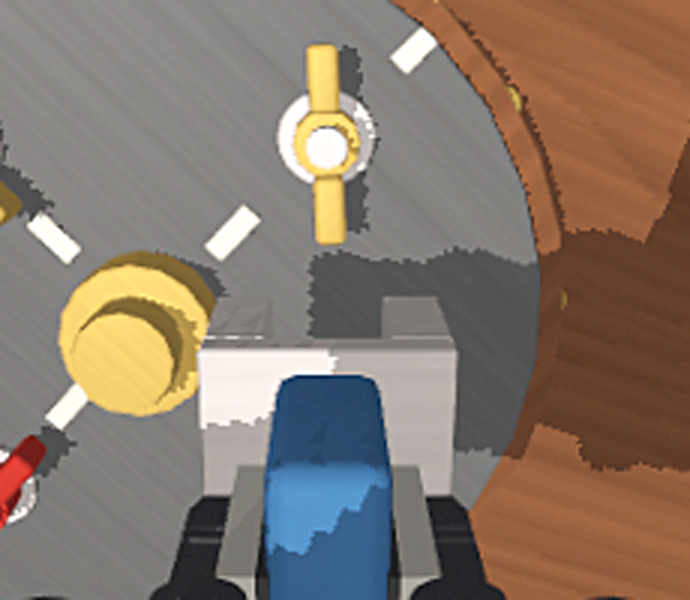

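The far nut's wings read 202° on the yaw scale, with its stud at (326,147) in line with the slot centre. Seating the key.

```bash
python3 go.py .4956 .1581 .1125 202
```

```text
row [np.float64(0.0488), np.float64(0.0008), np.float64(0.063), np.float64(-0.1), np.float64(-0.0), np.float64(-2.0)] clk 12.7 F [ 0.1  0.2 -2.8] w 0.0152 pos [0.5418 0.1741 0.1755] yaw -160.0
```

```bash
python3 -m crank '[[0.0488,0.0008,0,0,0,-2],[0.0488,0.0008,0,0,0,-2],[0.0488,0.0008,0.03,0,0,-2],[0.0488,0.0008,0.042,0,0,-2],[0.0488,0.0008,0.052,0,0,-2],[0.0488,0.0008,0.06,0,0,-2],[0.0488,0.0008,0.063,0,0,-2],[0.0488,0.0008,0.063,0,0,-2]]'
python3 go.py .496 .1593 .1125 136.2
```

```text
clock: 13.7
position: [0.4958, 0.1582, 0.1126]
ee_rot: [-0.0, -0.191, 0.982, -0.001]
contact_force: [0.1, -0.5, -3.1]
width: 0.0152
row [np.float64(-0.0006), np.float64(0.001), np.float64(0.0001), np.float64(-0.1), np.float64(0.0), np.float64(65.8)] clk 13.7 F [ 0.1 -0.5 -3.1] w 0.0152 pos [0.4958 0.1582 0.1126] yaw -158.0
```

```bash
python3 -m crank '[[0,0,0,0,0,8],[0,0,0,0,0,16],[0,0.0005,0,0,0,24],[0,0.0005,0,0,0,32],[-0.0005,0.001,0,0,0,40],[-0.0005,0.001,0,0,0,48],[-0.0005,0.001,0,0,0,56],[-0.0005,0.001,0,0,0,61],[-0.0005,0.001,0,0,0,64],[-0.0005,0.001,0,0,0,64],[-0.0005,0.001,0,0,0,64]]'
python3 go.py .496 .1593 .1125 155.5
python3 -m crank '[[0,0,0,0,0,-8],[0,0,0,0,0,-16],[0,0,0,0,0,-19.3],[0,0,0,0,0,-19.3],[0,0,-0.03,0,0,-19.3],[0,0,-0.065,0,0,-19.3],[-0.025,-0.008,-0.065,0,0,-19.3],[-0.048,-0.018,-0.065,0,0,-19.3],[-0.048,-0.018,-0.065,0,0,-19.3],[-0.048,-0.018,-0.065,0,0,-19.3]]'
python3 look.py w7
cat > brass.py <<'E'
from h import *
d=np.load('w7.npz');K,M=d['K'],d['mount']
an=lambda v:np.degrees(np.arctan2(v[1],v[0])).round(1)
f=d['frame'][100:300,170:400];h=cv2.cvtColor(f,cv2.COLOR_BGR2HSV)
k=((h[...,0]>15)&(h[...,0]<32))&(h[...,1]>130)
n,l,st,ce=cv2.connectedComponentsWithStats(k.astype(np.uint8))
for i in range(1,n):
    if st[i,4]<60: continue
    v,u=np.nonzero(l==i);P=wplane(K,M,np.c_[u+170,v+100],.072)[:,:2]
    c=P.mean(0);e,V=np.linalg.eigh(np.cov((P-c).T));print('pca',ce[i]*3,an(V[:,1])%180,c.round(4),len(u))
E
python3 brass.py
python3 go.py .496 .1593 .1125 157.5
```

```text
clock: 15.08
position: [0.4961, 0.1587, 0.1129]
ee_rot: [0.001, 0.358, 0.934, -0.001]
contact_force: [1.0, -4.2, -2.1]
width: 0.0155
row [np.float64(0.0005), np.float64(0.0004), np.float64(0.0004), np.float64(-0.1), np.float64(0.1), np.float64(-17.5)] clk 15.07 F [ 1.  -4.2 -2.1] w 0.0155 pos [0.4961 0.1587 0.1129] yaw 138.0
clock: 16.32
position: [0.5192, 0.114, 0.1778]
ee_rot: [-0.0, 0.197, 0.98, -0.0]
contact_force: [0.1, 0.2, -3.4]
width: 0.0151
pca [276.34532374  25.76978417] 89.8 [0.4412 0.1339] 139
pca [440.36710963 189.60797342] 157.4 [0.4964 0.1566] 602
pca [472.48837209 438.58139535] 159.1 [0.5654 0.1402] 516
pca [141.88652482 423.83687943] 76.1 [0.5256 0.0563] 423
pca [634.88157895 437.14473684] 78.5 [0.5841 0.1844] 456
row [np.float64(0.0388), np.float64(0.0328), np.float64(0.0653), np.float64(-0.1), np.float64(0.0), np.float64(-0.2)] clk 16.38 F [-0.3  0.4 -2.9] w 0.0154 pos [0.5192 0.1141 0.1778] yaw 157.3
```

View pics/w7.png

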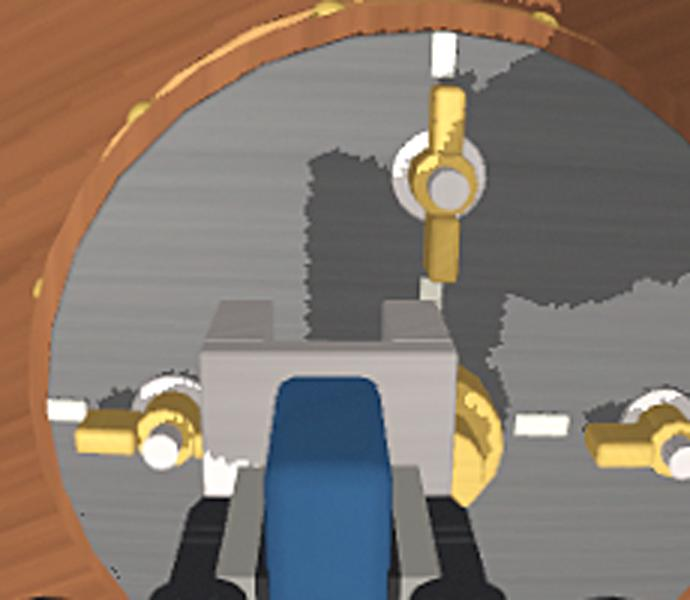

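```bash
python3 - <<'E'
from h import *
d=np.load('w7.npz');K,M=d['K'],d['mount'];z=lambda a:[(x/3+170-.3,y/3+100-.3) for x,y in a]
m=wplane(K,M,z([(444,55),(431,290),(66,410),(541,425)]),.048)[:,:2];w=wplane(K,M,z([(449,88),(442,281)]),.072)[:,:2];s=wplane(K,M,z([(450,188)]),.076)[0,:2]
an=lambda a,b:np.degrees(np.arctan2(*(a-b)[::-1])).round(1)
print('mark',an(m[0],m[1]),'cross',an(m[3],m[2])+90,'wing',an(w[0],w[1]),'mid',w.mean(0),'stud',s)
E
python3 go.py .496 .1593 .1125 157.3
```

```text
mark 155.5 cross 155.6 wing 156.7 mid [0.49559201 0.15814009] stud [0.49574037 0.15873454]
row [np.float64(0.0388), np.float64(0.0328), np.float64(0.0653), np.float64(-0.1), np.float64(0.0), np.float64(0.0)] clk 16.38 F [-0.3  0.4 -2.9] w 0.0154 pos [0.5192 0.1141 0.1778] yaw 157.3
```

```bash
python3 go.py .4952 .1589 .1125 157.3; python3 -m crank '[[0.0395,0.033,0,0,0,0],[0.0395,0.033,0,0,0,0],[0.0395,0.033,0.03,0,0,0],[0.0395,0.033,0.044,0,0,0],[0.0395,0.033,0.055,0,0,0],[0.0395,0.033,0.062,0,0,0],[0.0395,0.033,0.0655,0,0,0],[0.0395,0.033,0.0655,0,0,7],[0.0395,0.033,0.0655,0,0,13],[0.0395,0.033,0.0655,0,0,18],[0.0395,0.033,0.0655,0,0,21],[0.0395,0.033,0.0655,0,0,21],[0.0395,0.033,0.0655,0,0,21]]'
python3 go.py .4958 .159 .1112 155.5
```

```text
row [np.float64(0.0394), np.float64(0.0321), np.float64(0.0653), np.float64(-0.1), np.float64(0.0), np.float64(0.0)] clk 16.38 F [-0.3  0.4 -2.9] w 0.0154 pos [0.5192 0.1141 0.1778] yaw 157.3
clock: 18.0
position: [0.4955, 0.1592, 0.1125]
ee_rot: [0.0, 0.372, 0.928, -0.001]
contact_force: [-0.3, -3.5, -2.9]
width: 0.0153
row [np.float64(-0.0004), np.float64(0.0001), np.float64(0.0013), np.float64(-0.1), np.float64(0.0), np.float64(-19.1)] clk 18.0 F [-0.3 -3.5 -2.9] w 0.0153 pos [0.4955 0.1592 0.1125] yaw 136.4
```

```bash
python3 -m crank '[[0,0,0,0,0,-8],[0,0,0,0,0,-16],[0,0,0,0,0,-19.1],[0,0,0,0,0,-19.1],[0,0,-0.03,0,0,-19.1],[0,0,-0.065,0,0,-19.1],[-0.025,-0.008,-0.065,0,0,-19.1],[-0.048,-0.018,-0.065,0,0,-19.1],[-0.048,-0.018,-0.065,0,0,-19.1],[-0.048,-0.018,-0.065,0,0,-19.1]]'
python3 look.py w7
python3 brass.py
python3 go.py .4952 .1591 .1125 155.5
```

```text
clock: 19.25
position: [0.5174, 0.1138, 0.1774]
ee_rot: [-0.0, 0.213, 0.977, -0.0]
contact_force: [-0.2, 0.5, -3.9]
width: 0.0155
pca [272.19565217  32.30434783] 89.0 [0.441  0.1346] 138
pca [439.21374046 187.69465649] 155.2 [0.4952 0.1571] 655
pca [476.05863708 440.16323296] 158.2 [0.565  0.1393] 631
pca [641.00224719 433.7258427 ] 79.0 [0.5839 0.184 ] 445
pca [145.38582677 434.2992126 ] 79.1 [0.5249 0.0555] 381
row [np.float64(0.0388), np.float64(0.032), np.float64(0.0649), np.float64(-0.1), np.float64(-0.0), np.float64(-0.0)] clk 19.3 F [ 0.2  0.  -2.4] w 0.0157 pos [0.5173 0.114  0.1774] yaw 155.5
```

View pics/w7.png

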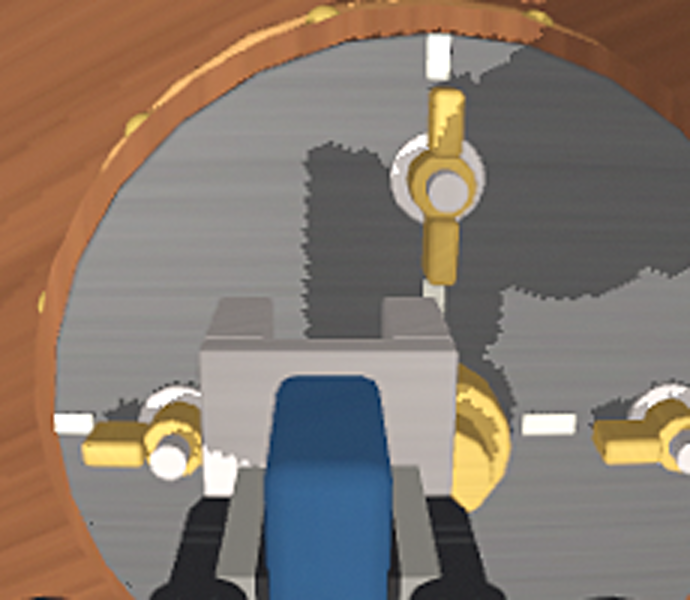

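Far nut aligned: wings at 155.2° against marks at 155.5°. Last seating, with the key square on the nut, then release.

```bash
python3 -m crank '[[0.0388,0.032,0,0,0,0],[0.0388,0.032,0,0,0,0],[0.0388,0.032,0.03,0,0,0],[0.0388,0.032,0.044,0,0,0],[0.0388,0.032,0.055,0,0,0],[0.0388,0.032,0.062,0,0,0],[0.0388,0.032,0.0655,0,0,0],[0.0388,0.032,0.0665,0,0,0],[0.0388,0.032,0.0665,0,0,0],[0.0388,0.032,0.0665,0,0,0]]'
```

```text
clock: 20.55
position: [0.4957, 0.159, 0.1115]
ee_rot: [0.0, 0.212, 0.977, -0.0]
contact_force: [-0.3, -1.3, 0.4]
width: 0.0151
```

```bash
python3 -m crank '[[0,0,0,0,0,0],[0,0,0,0,0,0],[0,0,0,0,0,0],[0,0,0,0,0,0],[0,0,-0.03,0,0,0],[0,0,-0.06,0,0,0],[0,0,-0.1,0,0,0],[0,0,-0.1,0,0,0],[-0.06,0,-0.12,0,0,0],[-0.1,0,-0.12,0,0,0],[-0.1,0,-0.12,0,0,0]]' 0.6
python3 look.py w8 full
python3 - <<'E'
from m import *
d=img('scene');blue(d)
a=cv2.resize(d['frame'][110:260,230:430],(640,480),interpolation=cv2.INTER_CUBIC);cv2.imwrite('pics/s2.png',a)
w=cv2.imread('pics/w8.png');cv2.imwrite('pics/fin.png',np.hstack([cv2.resize(w,(400,300)),cv2.resize(a,(400,300))]))
E
python3 go.py .4952 .1591 .1125 155.5
```

```text
clock: 21.92
position: [0.5886, 0.1162, 0.2299]
ee_rot: [-0.0, 0.214, 0.977, -0.001]
contact_force: [-0.2, 1.5, -0.6]
width: 0.0513
blue [338. 113.] ztop 0.1486 (array([0.5042, 0.1538]), np.float64(154.8), array([0.0131, 0.0556]), 174)
   rect ((504.8671875, 152.21124267578125), (16.353960037231445, 61.778194427490234), 63.58382797241211)
blue [103. 245.] ztop 0.0677 (array([ 0.4141, -0.296 ]), np.float64(141.7), array([0.01  , 0.0361]), 139)
   rect ((415.2536315917969, -295.95233154296875), (10.997979164123535, 39.77025604248047), 51.70317459106445)
row [np.float64(0.0991), np.float64(0.0005), np.float64(0.1178), np.float64(-0.1), np.float64(-0.2), np.float64(-0.1)] clk 22.02 F [-0.4  0.   0.6] w 0.0514 pos [0.5856 0.1175 0.23  ] yaw 155.4
```

View pics/fin.png

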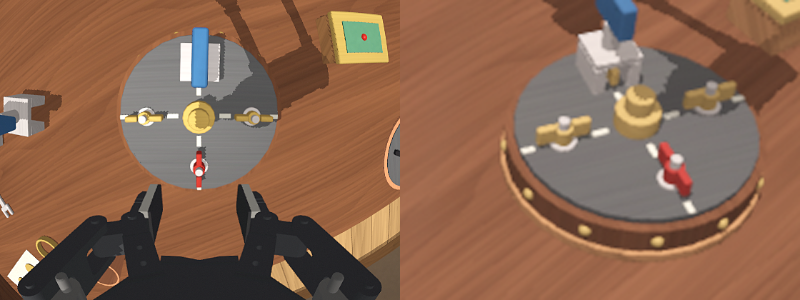

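The key stands upright on the far nut, with its top at 0.149 m as expected and its handle at about 155°. The red wings lie along their marks and the gripper is clear of everything.

```bash
python3 -c "
from rig import job;print(job.sign_off())"
```

```text
the job is handed in; nothing more can be done
None
```

The job is done and handed in at about 22 s of the 50 s allowed. I used the middle-sized blue key to turn the red nut clockwise onto its marks, then did the same to the brass nut straight across, and left the key standing on that second nut.

- **Red nut:** the first pass stopped about 6° short, so I re-seated the key and finished the turn. The last measurement had the wings at 155.8° against marks at 155.5°.
- **Far nut:** the first pass was deliberately about 1.5° short, then I corrected it. The last measurement had the wings at 155.2° against marks at 155.5°. I then set the key over it square to the wings, within its free play, and have not measured the nut's angle since.
- **Key:** it stands upright with its top at 0.149 m, as expected, and its handle lines up with the marks. The gripper is open, above and clear of everything.
- **Forces:** wrist force readings stayed under about 7 N.

**Disagreements:**
- The top and wrist cameras differed by 1–2 mm on the nut positions; I went with the wrist view close up.
- The key's free play came out at about 0.34 rad, not the stated 0.3.
- The automatic flange-outline fit failed, so I took the lamp foot's centre from the white marks and the studs instead.

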